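# Load the drawing arm's pen rail by shade

### The arm

A 6-joint arm with a two-finger parallel gripper is mounted at the origin on the work surface. World frame = base frame: x ahead of the robot, y to its left, z up, the work surface at z = 0. Lengths are in m, angles in rad, forces in N, time in s.
With the tool pointing down it reaches from about 0.3 to 0.875 m from the base axis. Payload 6.4 kg.
Tool frame: the origin (TCP) lies midway between the tips of the shut fingers; the grasp point (between the pads) lies ctrl.grip_point_offset behind it (ctrl.grip_point_offset is the distance from the TCP to the grasp point, in m); z points along the fingers, y is the direction in which the jaws open and shut (so a half turn about z gives the same grasp; the last joint's range is limited). The gripper opens to 85 mm and grips with 20 to 120 N. Pads are 22 mm wide; open, the fingers measure 114 mm over their backs; the gripper's body (76 mm by 85 mm) begins 54 mm behind the grasp point. The pads swing forward as they close: fully open they stand 13 mm farther back than shut.
Start: joints at [0.993, 0.181, 1.607, -0, 1.354, -0.206], TCP at [0.209, 0.536, 0.231] pointing down, gripper open.
Joint ranges: [-2.99, 2.99], [-0.89, 2.07], [0.3, 2.58], [-1.14, 4.28], [0, 2.63], [-3.12, 3.12]. Speed limits (rad/s): [2.57, 2.57, 3.01, 3.14, 3.14, 3.14].

### API

Orientations are given as a unit quaternion [w, x, y, z].
In Python, from bench import ctrl, viewer gives the robot as it stands.
- The arm moves only by the shell command python3 -m handwheel 'ROWS' [OPENING]. ROWS is JSON, a list of rows, each an object with "travel": the shift along the tool's x, y, z as a fraction of full scale, a list of three; "dr": the turn, a rotation vector about the tool's x, y, z as a fraction of full scale, a list of three. A call has 1 to 20 rows; each row shifts and turns the pose as measured when the row begins, along the tool's axes as they then stand; what a row does not reach is not made up. Full scale, the value 1, is 150 mm for a shift and 30 degrees for a turn. A row lasts 1/12 s, in which the tool goes at most 41.7 mm and 7.16 degrees, less where a joint would pass 70% of its speed; a pose out of reach is approached as far as the arm can. A call with a number of a shift or a turn outside -1 to 1 is refused whole. A call with a gripper value outside its range is refused whole. OPENING is the opening, from -1 (shut) to 1 (fully open), set as the call begins (- or left out, the last holds). The fingers move at their own pace and stop on an object; the grip force is fixed at half the most. Time passes only in rows, so rows that do not move let the fingers close. It gives the time, the measured TCP pose, the force and the opening at its end, in the units of the state.
- ctrl.get_obs(): the state, without advancing time (a new reading comes with each control period).
- viewer.camera(name): name is "side" or "top"; returns the picture (384x512x3 uint8, red, green, blue); there is no depth.
- viewer.get_calibration(name): a dict with "camera_matrix" (3x3 intrinsics, pixels), "k1" (the pictures are not rectified: a ray, as slopes to the right and down, at radius r is drawn at 1 + k1 r^2 times it, then the intrinsics apply), "R" (3x3) and "t" (3): a world point X has camera coordinates R X + t. Camera axes: x right, y down, z forward; pixel columns grow to the right and rows downward; lengths in m; the calibration is good to about 2 mm. A picture is of the moment at which its call begins. get_calibration takes no time and is no camera call.
- ctrl.hand_in(): hands the job in, once; it reports no verdict.
The state is a dict: "time_s": time; "q": joint angles; "dq": joint speeds; "joint_efforts": joint torques, N m; "eef_pos": TCP position; "eef_rot": TCP orientation; "wrist_force": force on the tool from outside, world axes, zero at the start; "torque": the same for the moment, N m; "opening": opening from 0.0 (shut) to 1.0 (fully open).
Only numpy, scipy, OpenCV 4.12 (cv2) and the standard library are available. Lean on these libraries where they do the work, as an engineer would, in place of code of your own. Each camera call takes 0.05 s, during which the arm holds its last target. There are 200 camera calls.

### The job

Load the drawing arm's pen rail for its next picture: lay the four blue markers in the four cradles in order of shade, the lightest beside the orange end stop and each one after it darker. Every marker must lie along its cradle, fully down in both notches and centred lengthwise. Leave the ink bottle where it stands.

Things in the scene. Friction and masses are not known exactly. Their poses are not given: they have to be found in the camera images.
- marker_pale_mid (a point): Ink marker with a white barrel; its cap (40 mm) and tail (25 mm) are pale ice blue, the lightest of the four. A square bar 130 long, 18 wide, 18 high (mm), about 30 g, lying loose on the desk at the start. The point is its centre, 9 mm above its underside; x runs along the marker towards its cap, z up.
- marker_sky_mid (a point): Ink marker with a white barrel; its cap (40 mm) and tail (25 mm) are clear sky blue, second lightest. A square bar 130 long, 18 wide, 18 high (mm), about 30 g, lying loose on the desk at the start. The point is its centre, 9 mm above its underside; x runs along the marker towards its cap, z up.
- marker_royal_mid (a point): Ink marker with a white barrel; its cap (40 mm) and tail (25 mm) are deep royal blue, second darkest. A square bar 130 long, 18 wide, 18 high (mm), about 30 g, lying loose on the desk at the start. The point is its centre, 9 mm above its underside; x runs along the marker towards its cap, z up.
- marker_navy_mid (a point): Ink marker with a white barrel; its cap (40 mm) and tail (25 mm) are blue-black navy, the darkest of the four. A square bar 130 long, 18 wide, 18 high (mm), about 30 g, lying loose on the desk at the start. The point is its centre, 9 mm above its underside; x runs along the marker towards its cap, z up.
- cradleA_seat (a point): One of 4 identical fixed light-grey cradles in a row on a rail (letters do not give the order). Two notched supports 72 mm apart along x, 6 thick, clear between them from 25 mm above the desk up. Notch floor 22 mm wide, 32 above the desk; cheeks flare to 34 at 43 above it. Point: centre of a seated marker, 41 above the desk; x along the marker (cap either way), y along the row. Pitch 50-78 mm.
- cradleB_seat (a point): One of 4 identical fixed light-grey cradles in a row on a rail (letters do not give the order). Two notched supports 72 mm apart along x, 6 thick, clear between them from 25 mm above the desk up. Notch floor 22 mm wide, 32 above the desk; cheeks flare to 34 at 43 above it. Point: centre of a seated marker, 41 above the desk; x along the marker (cap either way), y along the row. Pitch 50-78 mm.
- cradleC_seat (a point): One of 4 identical fixed light-grey cradles in a row on a rail (letters do not give the order). Two notched supports 72 mm apart along x, 6 thick, clear between them from 25 mm above the desk up. Notch floor 22 mm wide, 32 above the desk; cheeks flare to 34 at 43 above it. Point: centre of a seated marker, 41 above the desk; x along the marker (cap either way), y along the row. Pitch 50-78 mm.
- cradleD_seat (a point): One of 4 identical fixed light-grey cradles in a row on a rail (letters do not give the order). Two notched supports 72 mm apart along x, 6 thick, clear between them from 25 mm above the desk up. Notch floor 22 mm wide, 32 above the desk; cheeks flare to 34 at 43 above it. Point: centre of a seated marker, 41 above the desk; x along the marker (cap either way), y along the row. Pitch 50-78 mm.
- stop_mid (a point): The orange end stop with steel thumbscrew, 46 x 20 x 16 mm (28 mm high with the screw, whose top is 48 mm above the desk), fixed at one end of the pen rail: it marks the home end. It may be at either end; the other end carries a plain black end cap. The point is its middle; y runs along the rail.
- ink_mid (a point): Squat dark-blue ink bottle with black screw cap, 52 mm in diameter, 58 mm high, loose, standing on the desk beside the rail. The point is its centre, 29 mm up.
Things that resemble listed ones, but are neither listed nor needed, are in the scene too. Leave any green look-alike of the part that bears marker_navy_mid alone.

How it is judged:
By the outcome, as a careful person would: the job done as asked, in the order asked, and still so for the second after the job is handed in, with the robot touching nothing.
It also fails if it takes over 104 s, if anything falls off the work surface, if the arm or the gripper's body presses on something with over 40 N, if the wrist force passes 120 N, or if a joint passes its speed limit or range.

## Working session

There is one attempt and no reset: what is moved stays moved. The work goes in short steps, Python scripts to look and compute and a shell command to move; the robot and the scene stay as the last step left them, time stands still between calls to the robot, and variables do not carry over. Pictures are saved under pics/ and viewed, about 12 in all and at most 16, crops included, and the job is handed in when it is done.

```bash
mkdir -p pics; ls; python3 - <<'E'
from bench import ctrl, viewer
import cv2
for n in("top","side"):
    cv2.imwrite(f"pics/{n}0.png",cv2.resize(viewer.camera(n)[:,:,::-1],(800,600),interpolation=cv2.INTER_CUBIC))
    print(n,viewer.get_calibration(n))
print(ctrl.get_obs(),ctrl.grip_point_offset)
E
```

```text
pics
top {'camera_matrix': array([[401.6811158 ,   0.        , 255.67244356],
       [  0.        , 401.6811158 , 187.37560533],
       [  0.        ,   0.        ,   1.        ]]), 'k1': -0.05459386548659374, 'R': array([[-0.01697458, -0.99951427,  0.02613579],
       [-0.99656973,  0.01479545, -0.08142401],
       [ 0.08099777, -0.02742828, -0.99633682]]), 't': array([-0.01131768,  0.48330146,  1.12130643])}
side {'camera_matrix': array([[443.58447685,   0.        , 257.15983913],
       [  0.        , 443.58447685, 193.17377637],
       [  0.        ,   0.        ,   1.        ]]), 'k1': -0.1151348489117545, 'R': array([[ 0.99394805, -0.10819399,  0.01900883],
       [-0.05303292, -0.624151  , -0.77950179],
       [ 0.09620179,  0.77377619, -0.62611151]]), 't': array([-0.46809768,  0.08785802,  1.05239977])}
{'time_s': 0.1, 'q': array([ 9.92636611e-01,  1.81446139e-01,  1.60792869e+00,  2.79822614e-05,
        1.35377785e+00, -2.06318383e-01]), 'dq': array([ 0.00018885, -0.00407762, -0.00110909, -0.00014202,  0.00028611,
        0.00025592]), 'joint_efforts': array([ 4.43439376e-04, -4.45878267e+01, -3.52235699e+01, -1.84131463e-04,
        4.29120482e-03,  2.64191851e-05]), 'eef_pos': array([0.20862379, 0.53528557, 0.23047583]), 'eef_rot': array([-3.10789373e-04,  1.84854327e-01,  9.82765623e-01, -7.15552732e-04]), 'wrist_force': array([ 0.46899238, -0.44686183,  0.00305993]), 'torque': array([-0.00194147, -0.01327704, -0.00815861]), 'opening': 1.000746903401393} 0.0187
```

View pics/top0.png

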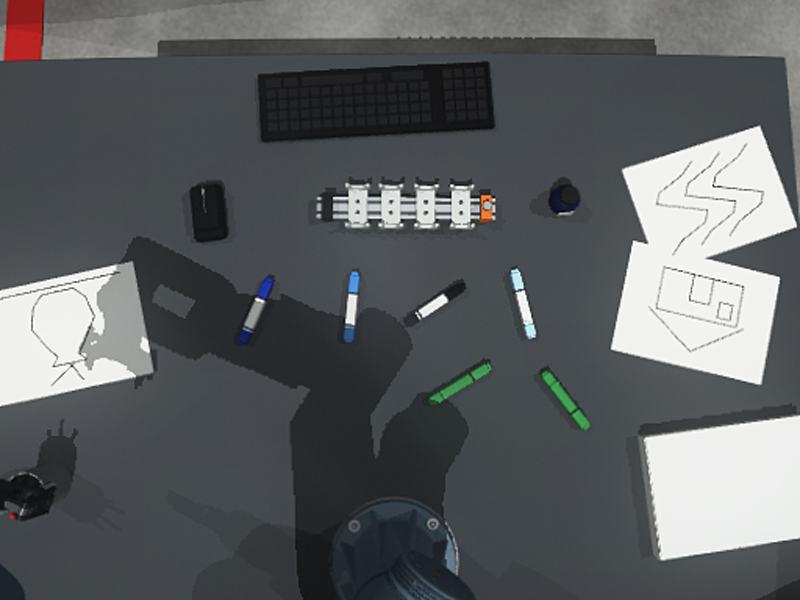

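View pics/side0.png

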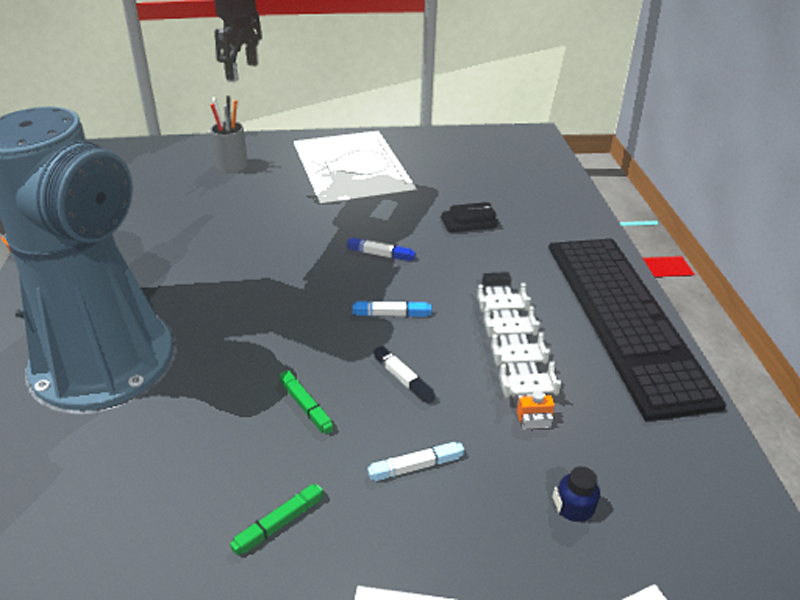

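The top view shows, left to right, royal (255,310), sky (351,306), navy (437,302) and pale (523,303). The rail is at y≈205 with its orange stop at the right end (487,208), and the two green look-alikes are below. Next I'll take enlarged crops to measure from.

```bash
cat > h.py <<'E'
from bench import ctrl, viewer
import numpy as np, cv2
from scipy.spatial.transform import Rotation as Ro
def crop(name,x0,y0,x1,y1,s,out):
    im=viewer.camera(name)[y0:y1,x0:x1,::-1]
    im=cv2.resize(im,None,fx=s,fy=s,interpolation=cv2.INTER_CUBIC)
    for x in range((x0+9)//10*10,x1,10):
        cv2.line(im,((x-x0)*s,0),((x-x0)*s,6),(0,255,255),1)
        if x%20==0: cv2.putText(im,str(x),((x-x0)*s,18),0,.4,(0,255,255),1)
    for y in range((y0+9)//10*10,y1,10):
        cv2.line(im,(0,(y-y0)*s),(6,(y-y0)*s),(0,255,255),1)
        if y%20==0: cv2.putText(im,str(y),(8,(y-y0)*s+4),0,.4,(0,255,255),1)
    cv2.imwrite(out,im)
def w(name,px,z):
    "pixel -> world at height z"
    c=viewer.get_calibration(name);K=c["camera_matrix"]
    d=(np.array(px,float)+0-K[:2,2])/K[0,0]; u=d.copy()
    for _ in range(20): u=d/(1+c["k1"]*(u@u))
    r=c["R"].T@np.r_[u,1]; o=-c["R"].T@c["t"]
    return o+r*(z-o[2])/r[2]
def proj(name,X):
    c=viewer.get_calibration(name);K=c["camera_matrix"]
    p=c["R"]@np.array(X)+c["t"];u=p[:2]/p[2];u=u*(1+c["k1"]*(u@u));return u*K[0,0]+K[:2,2]
def plan(xy,yaw,z=None):
    """shift in tool frame (units of 150mm) & turn to put the jaws (tool y) perpendicular to yaw"""
    o=ctrl.get_obs();q=o["eef_rot"];R=Ro.from_quat(np.r_[q[1:],q[0]]).as_matrix()
    p=o["eef_pos"];d=np.r_[xy,p[2] if z is None else z]-p
    # wanted: tool z down, tool x along +-yaw
    best=None
    for s in(1,-1):
        x=s*np.array([np.cos(yaw),np.sin(yaw),0]);z_=np.array([0,0,-1.]);T=np.c_[x,np.cross(z_,x),z_]
        rv=Ro.from_matrix(R.T@T).as_rotvec()
        if best is None or np.linalg.norm(rv)<np.linalg.norm(best): best=rv
    print("p",p.round(4),"t",round(o["time_s"],2),"open",round(o["opening"],3),"F",o["wrist_force"].round(1),"q6",o["q"][5].round(2))
    print("travel(150mm) in present tool axes",(R.T@d/.15).round(3),"dr(30deg)",(best/np.radians(30)).round(3),"yaw tool x",np.degrees(np.arctan2(R[1,0],R[0,0])).round(1))
E
python3 - <<'E'
from h import *
crop("top",145,165,355,235,4,"pics/m.png") if 0 else crop("top",150,165,350,235,4,"pics/m.png")
crop("top",195,105,325,155,6,"pics/r.png")
crop("side",215,145,305,315,3,"pics/sm.png")
E
```

```text
(no output)
```

View pics/m.png

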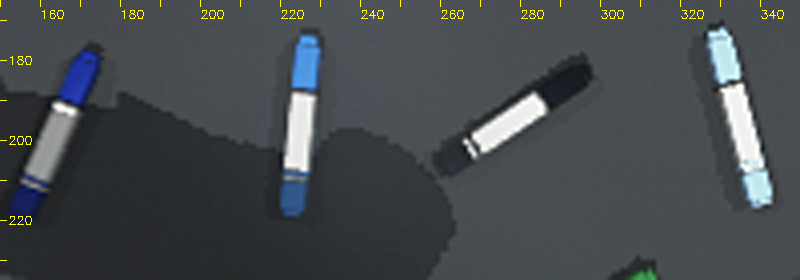

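View pics/r.png

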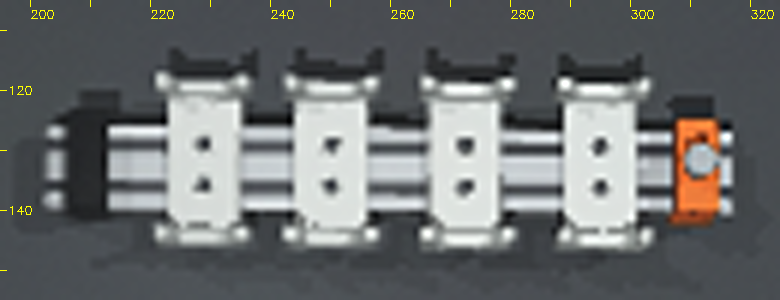

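```bash
python3 - <<'E'
from h import *
im=viewer.camera("top");hsv=cv2.cvtColor(im,cv2.COLOR_RGB2HSV).astype(int)
H,S,V=hsv[...,0],hsv[...,1],hsv[...,2]
def rect(m,x0,y0,x1,y1):
    k=np.zeros(m.shape,np.uint8);k[y0:y1,x0:x1]=m[y0:y1,x0:x1]
    n,l,st,c=cv2.connectedComponentsWithStats(k);i=1+np.argmax(st[1:,4])
    ys,xs=np.nonzero(l==i);P=np.c_[xs,ys].astype(float);c=P.mean(0)
    return P,c
white=(V>115)&(S<60); col=(H>90)&(H<130)&(S>100)&(V>70); pale=V>115
box=dict(royal=(148,170,180,225),sky=(215,170,235,225),navy=(254,175,302,215),pale=(322,168,350,220))
for n,b in box.items():
    for lab,m in(("barrel",white if n!="pale" else (V>115)&(S<25)),("all",(white|col) if n!="pale" else pale)):
        P,c=rect(m,*b)
        X=np.array([w("top",p,.018) for p in P]);mu=X.mean(0)
        _,_,vt=np.linalg.svd(X-mu);d=vt[0]*np.sign(vt[0][0]);t=(X-mu)@d;
        nn=np.array([-d[1],d[0],0]);s=(X-mu)@nn
        print(n,lab,len(P),c.round(1),"mean",mu[:2].round(4),"yaw",np.degrees(np.arctan2(d[1],d[0])).round(1),"mid",(mu+d*(t.max()+t.min())/2)[:2].round(4),"len",(np.ptp(t)+.0028).round(4),"wid",(np.ptp(s)+.0028).round(4))
# rail: supports & stop
print("desk V",V[160,300])
for z in (.02,.043):
  print(z)
  for p in [(219.5,118.4),(235.5,118.4),(219,144),(235.3,144),(241,118.6),(257,118.6),(241,144),(257,144),(263.8,119),(279.8,119),(263.5,144.2),(279.8,144.2),(287,119),(302.5,119),(286.5,144.3),(302.5,144.3),(311,131)]:
    print(p,w("top",np.array(p)-.4,z)[:2].round(4))
E
```

```text
royal barrel 114 [162.4 199.9] mean [0.4517 0.2454] yaw -23.3 mid [0.4517 0.2454] len 0.0576 wid 0.0196
royal all 257 [163.6 197.3] mean [0.459  0.2421] yaw -23.8 mid [0.456  0.2434] len 0.1304 wid 0.0225
sky barrel 124 [224.5 197.5] mean [0.4558 0.07  ] yaw -6.7 mid [0.4558 0.07  ] len 0.0579 wid 0.0205
sky all 281 [224.7 195.9] mean [0.4605 0.0692] yaw -6.6 mid [0.4603 0.0692] len 0.1294 wid 0.0226
navy barrel 131 [276.6 195.6] mean [ 0.4589 -0.0782] yaw -57.9 mid [ 0.4578 -0.0766] len 0.0662 wid 0.0205
navy all 131 [276.6 195.6] mean [ 0.4589 -0.0782] yaw -57.9 mid [ 0.4578 -0.0766] len 0.0662 wid 0.0205
pale barrel 129 [335.1 196.1] mean [ 0.4549 -0.2459] yaw 12.7 mid [ 0.4538 -0.2461] len 0.0651 wid 0.0205
pale all 275 [334.6 194.3] mean [ 0.4601 -0.2447] yaw 12.9 mid [ 0.4611 -0.2445] len 0.1325 wid 0.0218
desk V 80
0.02
(219.5, 118.4) [0.6851 0.083 ]
(235.5, 118.4) [0.6845 0.0369]
(219, 144) [0.6103 0.085 ]
(235.3, 144) [0.6097 0.0384]
(241, 118.6) [0.6838 0.0211]
(257, 118.6) [ 0.6833 -0.0251]
(241, 144) [0.6095 0.0221]
(257, 144) [ 0.609  -0.0238]
(263.8, 119) [ 0.6819 -0.0447]
(279.8, 119) [ 0.6815 -0.091 ]
(263.5, 144.2) [ 0.6082 -0.0425]
(279.8, 144.2) [ 0.6076 -0.0893]
(287, 119) [ 0.6813 -0.1119]
(302.5, 119) [ 0.6809 -0.1569]
(286.5, 144.3) [ 0.6071 -0.1086]
(302.5, 144.3) [ 0.6066 -0.1548]
(311, 131) [ 0.6453 -0.1806]
0.043
(219.5, 118.4) [0.6791 0.0815]
(235.5, 118.4) [0.6786 0.0364]
(219, 144) [0.6059 0.0835]
(235.3, 144) [0.6053 0.0378]
(241, 118.6) [0.6779 0.0209]
(257, 118.6) [ 0.6774 -0.0243]
(241, 144) [0.6051 0.0219]
(257, 144) [ 0.6046 -0.0231]
(263.8, 119) [ 0.676  -0.0435]
(279.8, 119) [ 0.6756 -0.0889]
(263.5, 144.2) [ 0.6038 -0.0413]
(279.8, 144.2) [ 0.6032 -0.0873]
(287, 119) [ 0.6754 -0.1094]
(302.5, 119) [ 0.675  -0.1535]
(286.5, 144.3) [ 0.6027 -0.1062]
(302.5, 144.3) [ 0.6022 -0.1514]
(311, 131) [ 0.6402 -0.1767]
```

View pics/sm.png

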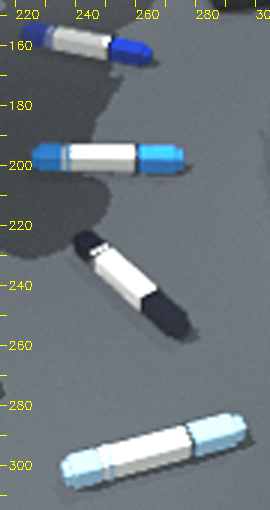

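```bash
python3 - <<'E'
from h import *
plan((.4609,-.2445),np.radians(12.8),.15)
E
```

```text
p [0.2088 0.5356 0.231 ] t 0.3 open 1.0 F [ 0.1 -1.  -0.3] q6 -0.21
travel(150mm) in present tool axes [-3.455 -4.234  0.542] dr(30deg) [-1.000e-03 -1.000e-03 -1.137e+00] yaw tool x 158.7
```

```bash
python3 -m handwheel '[{"travel":[0,0,0.1],"dr":[0,0,-0.23]},{"travel":[0,0,0.1],"dr":[0,0,-0.23]},{"travel":[0,0,0.1],"dr":[0,0,-0.23]},{"travel":[0,0,0.1],"dr":[0,0,-0.23]},{"travel":[0,0,0.1],"dr":[0,0,-0.23]}]' 0; python3 - <<'E'
from h import *
plan((.4609,-.2445),np.radians(12.8),.15)
E
```

```text
time_s: 0.72
eef_pos: [0.2106, 0.5385, 0.1581]
eef_rot: [0.003, -0.125, 0.992, 0.003]
wrist_force: [-0.7, 0.4, -0.3]
opening: 0.5
p [0.2106 0.5385 0.1581] t 0.72 open 0.5 F [-0.7  0.4 -0.3] q6 -0.83
travel(150mm) in present tool axes [-0.327 -5.471  0.023] dr(30deg) [0.012 0.013 0.05 ] yaw tool x -165.7
```

```bash
python3 -m handwheel '[{"travel":[-0.016,-0.27,0],"dr":[0,0,0]},{"travel":[-0.016,-0.27,0],"dr":[0,0,0]},{"travel":[-0.016,-0.27,0],"dr":[0,0,0]},{"travel":[-0.016,-0.27,0],"dr":[0,0,0]},{"travel":[-0.016,-0.27,0],"dr":[0,0,0]},{"travel":[-0.016,-0.27,0],"dr":[0,0,0]},{"travel":[-0.016,-0.27,0],"dr":[0,0,0]},{"travel":[-0.016,-0.27,0],"dr":[0,0,0]},{"travel":[-0.016,-0.27,0],"dr":[0,0,0]},{"travel":[-0.016,-0.27,0],"dr":[0,0,0]},{"travel":[-0.016,-0.27,0],"dr":[0,0,0]},{"travel":[-0.016,-0.27,0],"dr":[0,0,0]},{"travel":[-0.016,-0.27,0],"dr":[0,0,0]},{"travel":[-0.016,-0.27,0],"dr":[0,0,0]},{"travel":[-0.016,-0.27,0],"dr":[0,0,0]},{"travel":[-0.016,-0.27,0],"dr":[0,0,0]},{"travel":[-0.016,-0.27,0],"dr":[0,0,0]},{"travel":[-0.016,-0.27,0],"dr":[0,0,0]},{"travel":[-0.016,-0.27,0],"dr":[0,0,0]},{"travel":[-0.016,-0.27,0],"dr":[0,0,0]}]'; python3 - <<'E'
from h import *
plan((.4609,-.2445),np.radians(12.8),.07)
E
```

```text
time_s: 2.38
eef_pos: [0.4665, -0.2517, 0.1528]
eef_rot: [0.005, -0.134, 0.991, -0.002]
wrist_force: [0.9, 0.1, 0.2]
opening: 0.5
p [ 0.4665 -0.2517  0.1528] t 2.38 open 0.5 F [0.9 0.1 0.2] q6 -2.56
travel(150mm) in present tool axes [0.028 0.059 0.551] dr(30deg) [-0.009  0.018  0.086] yaw tool x -164.6
```

```bash
python3 -m handwheel '[{"travel":[0.028,0.059,0.15],"dr":[-0.009,0.018,0.086]},{"travel":[0,0,0.2],"dr":[0,0,0]},{"travel":[0,0,0.2],"dr":[0,0,0]},{"travel":[0,0,0],"dr":[0,0,0]}]'; python3 - <<'E'
from h import *
plan((.4609,-.2445),np.radians(12.8),.004)
crop("top",310,160,360,230,8,"pics/g1.png")
E
```

```text
time_s: 2.72
eef_pos: [0.465, -0.2581, 0.0711]
eef_rot: [0.004, -0.105, 0.994, -0.005]
wrist_force: [-0.7, 1.9, -1.0]
opening: 0.501
p [ 0.465  -0.2581  0.0711] t 2.72 open 0.501 F [-0.7  1.9 -1. ] q6 -2.51
travel(150mm) in present tool axes [0.011 0.1   0.446] dr(30deg) [-0.022  0.012 -0.023] yaw tool x -167.9
```

View pics/g1.png

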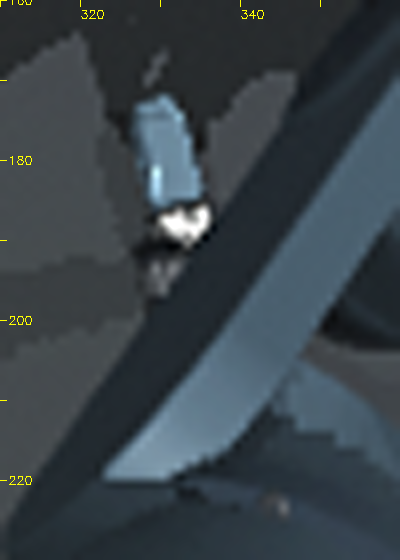

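The arm hides most of the marker in the top view; only its cap shows, near (331,180). The pose reading says y has drifted 13 mm after the fast move, so I'll correct that and then descend.

```bash
python3 -m handwheel '[{"travel":[0.011,0.1,0],"dr":[-0.022,0.012,-0.023]},{"travel":[0,0,0.1],"dr":[0,0,0]},{"travel":[0,0,0],"dr":[0,0,0]}]'; python3 - <<'E'
from h import *
plan((.4609,-.2445),np.radians(12.8),.004)
E
```

```text
time_s: 3.02
eef_pos: [0.463, -0.244, 0.0628]
eef_rot: [0.002, -0.113, 0.994, -0.002]
wrist_force: [-0.4, 0.2, -0.3]
opening: 0.502
p [ 0.463  -0.244   0.0628] t 3.02 open 0.502 F [-0.4  0.2 -0.3] q6 -2.51
travel(150mm) in present tool axes [0.016 0.002 0.392] dr(30deg) [-0.008  0.007  0.005] yaw tool x -167.0
```

```bash
python3 -m handwheel '[{"travel":[0.016,0.002,0.13],"dr":[-0.008,0.007,0]},{"travel":[0,0,0.13],"dr":[0,0,0]},{"travel":[0,0,0.11],"dr":[0,0,0]},{"travel":[0,0,0],"dr":[0,0,0]}]'; python3 - <<'E'
from h import *
plan((.4609,-.2445),np.radians(12.8),.004)
crop("side",200,240,320,330,6,"pics/g2.png")
E
```

```text
time_s: 3.35
eef_pos: [0.4659, -0.2445, 0.016]
eef_rot: [0.004, -0.116, 0.993, -0.004]
wrist_force: [-1.2, 1.2, -0.3]
opening: 0.497
p [ 0.4659 -0.2445  0.016 ] t 3.35 open 0.497 F [-1.2  1.2 -0.3] q6 -2.51
travel(150mm) in present tool axes [0.033 0.008 0.079] dr(30deg) [-0.018  0.015  0.016] yaw tool x -166.7
```

View pics/g2.png

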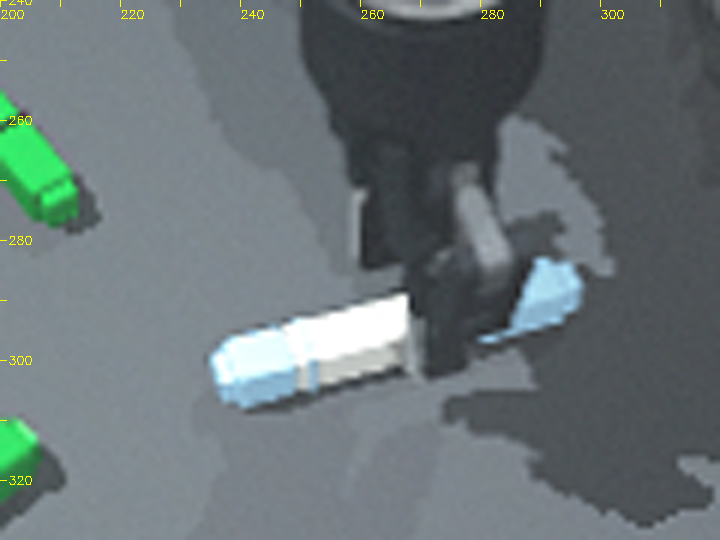

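```bash
python3 -m handwheel '[{"travel":[0.033,0.008,0.05],"dr":[-0.018,0.015,0.016]},{"travel":[0,0,0],"dr":[0,0,0]}]'; python3 - <<'E'
from h import *
plan((.4609,-.2445),np.radians(12.8),.004)
c=np.array([.4609,-.2445]);d=np.array([np.cos(.2234),np.sin(.2234)]);n=np.array([-d[1],d[0]])
for t in(-.065,0,.065):
  print(t,[proj("side",np.r_[c+d*t+n*s*.009,z]).round(1) for s,z in((-1,0),(-1,.018),(1,.018))])
print("near finger",proj("side",[*(np.array([.4659,-.2445])-n*.021),.016]))
print("far finger",proj("side",[*(np.array([.4659,-.2445])+n*.021),.016]))
E
```

```text
time_s: 3.57
eef_pos: [0.4635, -0.2458, 0.0134]
eef_rot: [0.002, -0.112, 0.994, -0.002]
wrist_force: [-0.1, 0.4, -0.2]
opening: 0.502
p [ 0.4635 -0.2458  0.0134] t 3.57 open 0.502 F [-0.1  0.4 -0.2] q6 -2.51
travel(150mm) in present tool axes [0.015 0.012 0.063] dr(30deg) [-0.009  0.007  0.002] yaw tool x -167.1
-0.065 [array([236.2, 309.5]), array([236.1, 304. ]), array([233.5, 297.1])]
0 [array([266.6, 301.4]), array([266.9, 295.9]), array([263.9, 289.2])]
0.065 [array([295.9, 293.5]), array([296.6, 288. ]), array([293.3, 281.5])]
near finger [271.42304461 300.87942946]
far finger [264.35941148 285.33971645]
```

The side view fits the prediction: tail at (235,303) and cap end at (295,285), with the jaws straddling the barrel. I'll go the last few millimetres, close and lift.

```bash
python3 -m handwheel '[{"travel":[0.02,0.012,0.06],"dr":[-0.009,0.007,0]},{"travel":[0.01,0,0.03],"dr":[0,0,0]},{"travel":[0,0,0],"dr":[0,0,0]}]'; python3 - <<'E'
from h import *
plan((.4609,-.2445),np.radians(12.8),.004)
E
```

```text
time_s: 3.82
eef_pos: [0.4602, -0.2465, 0.0021]
eef_rot: [0.001, -0.112, 0.994, -0.002]
wrist_force: [0.3, 0.1, -1.1]
opening: 0.499
p [ 0.4602 -0.2465  0.0021] t 3.82 open 0.499 F [ 0.3  0.1 -1.1] q6 -2.51
travel(150mm) in present tool axes [-0.008  0.012 -0.013] dr(30deg) [-0.007  0.005  0.002] yaw tool x -167.1
```

```bash
python3 -m handwheel '[{"travel":[-0.008,0.012,-0.015],"dr":[-0.007,0.005,0]},{"travel":[0,0,0],"dr":[0,0,0]},{"travel":[0,0,0],"dr":[0,0,0]},{"travel":[0,0,0],"dr":[0,0,0]},{"travel":[0,0,0],"dr":[0,0,0]},{"travel":[0,0,0],"dr":[0,0,0]}]' -1; python3 - <<'E'
from h import *
plan((.4609,-.2445),np.radians(12.8),.004)
E
```

```text
time_s: 4.32
eef_pos: [0.4613, -0.2447, 0.0052]
eef_rot: [0.0, -0.112, 0.994, -0.0]
wrist_force: [1.3, 0.2, 0.6]
opening: 0.191
p [ 0.4613 -0.2447  0.0052] t 4.32 open 0.191 F [1.3 0.2 0.6] q6 -2.51
travel(150mm) in present tool axes [0.003 0.002 0.008] dr(30deg) [-0.     0.     0.002] yaw tool x -167.2
```

```bash
python3 -m handwheel '[{"travel":[0,0,-0.2],"dr":[0,0,0]},{"travel":[0,0,-0.2],"dr":[0,0,0.16]},{"travel":[0,0,-0.2],"dr":[0,0,0.16]},{"travel":[0,0,0],"dr":[0,0,0.16]},{"travel":[0,0,0],"dr":[0,0,0]}]'; python3 - <<'E'
from h import *
plan((.6388,-.1301),np.radians(-1.3),.08)
E
```

```text
time_s: 4.73
eef_pos: [0.4592, -0.2429, 0.0962]
eef_rot: [-0.003, 0.019, 1.0, 0.002]
wrist_force: [-0.1, 0.8, -1.5]
opening: 0.187
p [ 0.4592 -0.2429  0.0962] t 4.73 open 0.187 F [-0.1  0.8 -1.5] q6 -2.25
travel(150mm) in present tool axes [-1.168  0.797  0.105] dr(30deg) [ 0.009 -0.011 -0.029] yaw tool x 177.8
```

```bash
python3 -m handwheel '[{"travel":[-0.2,0.137,0],"dr":[0.009,-0.011,-0.029]},{"travel":[-0.2,0.137,0],"dr":[0,0,0]},{"travel":[-0.2,0.137,0],"dr":[0,0,0]},{"travel":[-0.2,0.137,0],"dr":[0,0,0]},{"travel":[-0.2,0.137,0],"dr":[0,0,0]},{"travel":[-0.1,0.07,0],"dr":[0,0,0]},{"travel":[0,0,0],"dr":[0,0,0]},{"travel":[0,0,0],"dr":[0,0,0]}]'; python3 - <<'E'
from h import *
plan((.6388,-.1301),np.radians(-1.3),.06)
E
```

```text
time_s: 5.4
eef_pos: [0.6312, -0.1286, 0.0909]
eef_rot: [-0.002, 0.003, 1.0, 0.0]
wrist_force: [-0.2, 0.0, 0.2]
opening: 0.192
p [ 0.6312 -0.1286  0.0909] t 5.4 open 0.192 F [-0.2  0.   0.2] q6 -1.95
travel(150mm) in present tool axes [-0.051 -0.01   0.205] dr(30deg) [ 0.001 -0.008  0.033] yaw tool x 179.7
```

```bash
python3 -m handwheel '[{"travel":[-0.05,-0.01,0.1],"dr":[0,-0.008,0.033]},{"travel":[0,0,0.1],"dr":[0,0,0]},{"travel":[0,0,0],"dr":[0,0,0]},{"travel":[0,0,0],"dr":[0,0,0]}]'; python3 - <<'E'
from h import *
plan((.6388,-.1301),np.radians(-1.3),.037)
crop("side",285,165,385,285,5,"pics/p1.png")
c=np.array([.6388,-.1301]);a=np.radians(-1.3);d=np.array([np.cos(a),np.sin(a)]);n=np.array([-d[1],d[0]])
for t in(-.036,.036):
  print(t,[proj("side",np.r_[c+d*t+n*s,z]).round(1) for s,z in((-.017,.043),(.017,.043))])
E
```

```text
time_s: 5.73
eef_pos: [0.6346, -0.1314, 0.0569]
eef_rot: [-0.003, 0.01, 1.0, 0.001]
wrist_force: [-0.0, -0.3, -0.4]
opening: 0.189
p [ 0.6346 -0.1314  0.0569] t 5.73 open 0.189 F [-0.  -0.3 -0.4] q6 -1.94
travel(150mm) in present tool axes [-0.028  0.009  0.133] dr(30deg) [ 0.003 -0.01   0.007] yaw tool x 178.9
-0.036 [array([324.2, 244.9]), array([321.2, 234.2])]
0.036 [array([356. , 243.2]), array([352.2, 232.6])]
```

View pics/p1.png

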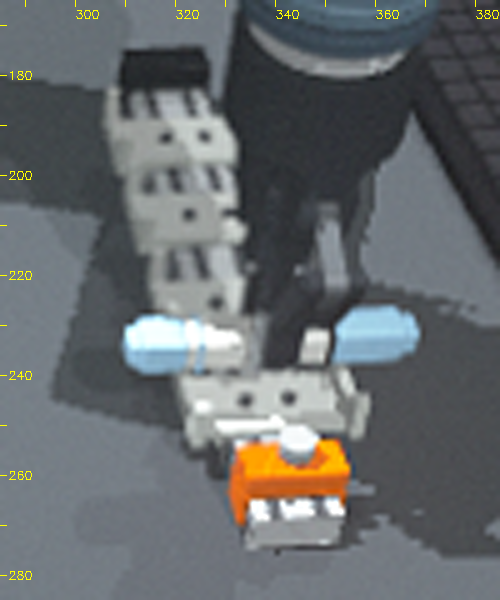

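The side view shows the pale marker hovering above the cradle beside the stop, from (308,234) to (366,231), with the support tips about where I predicted. Lowering it now.

```bash
python3 -m handwheel '[{"travel":[-0.035,0.009,0.03],"dr":[0.003,-0.01,0.007]},{"travel":[0,0,0.03],"dr":[0,0,0]},{"travel":[0,0,0],"dr":[0,0,0]}]'; python3 - <<'E'
from h import *
plan((.6388,-.1301),np.radians(-1.3),.037)
E
```

```text
time_s: 6.03
eef_pos: [0.639, -0.1314, 0.048]
eef_rot: [-0.0, 0.012, 1.0, -0.0]
wrist_force: [-1.0, 0.4, -0.5]
opening: 0.193
p [ 0.639  -0.1314  0.048 ] t 6.03 open 0.193 F [-1.   0.4 -0.5] q6 -1.93
travel(150mm) in present tool axes [0.001 0.009 0.073] dr(30deg) [-0.    -0.    -0.003] yaw tool x 178.6
```

```bash
python3 -m handwheel '[{"travel":[0,0.009,0.045],"dr":[0,0,0]},{"travel":[0,0,0.03],"dr":[0,0,0]},{"travel":[0,0,0],"dr":[0,0,0]},{"travel":[0,0,0],"dr":[0,0,0]}]'; python3 - <<'E'
from h import *
plan((.6388,-.1301),np.radians(-1.3),.037)
E
```

```text
time_s: 6.37
eef_pos: [0.64, -0.1308, 0.0368]
eef_rot: [0.001, 0.012, 1.0, -0.001]
wrist_force: [-0.1, -0.9, 1.9]
opening: 0.193
p [ 0.64   -0.1308  0.0368] t 6.37 open 0.193 F [-0.1 -0.9  1.9] q6 -1.93
travel(150mm) in present tool axes [ 0.008  0.004 -0.001] dr(30deg) [-0.003  0.005 -0.003] yaw tool x 178.6
```

```bash
python3 -m handwheel '[{"travel":[0.008,0,0],"dr":[0,0,0]},{"travel":[0,0,0],"dr":[0,0,0]},{"travel":[0,0,0],"dr":[0,0,0]},{"travel":[0,0,-0.1],"dr":[0,0,0]},{"travel":[0,0,-0.2],"dr":[0,0,0]},{"travel":[0,0,-0.2],"dr":[0,0,0]},{"travel":[0,0,-0.1],"dr":[0,0,0]}]' -0.2; python3 - <<'E'
from h import *
plan((.4603,.0692),np.radians(-6.6),.1)
crop("top",195,105,325,155,6,"pics/x1.png")
crop("side",285,165,385,285,5,"pics/p2.png")
E
```

```text
time_s: 6.95
eef_pos: [0.6348, -0.1287, 0.1272]
eef_rot: [-0.004, 0.012, 1.0, 0.001]
wrist_force: [0.9, -0.6, 0.1]
opening: 0.399
p [ 0.6348 -0.1287  0.1272] t 6.95 open 0.399 F [ 0.9 -0.6  0.1] q6 -1.93
travel(150mm) in present tool axes [1.193 1.29  0.195] dr(30deg) [ 0.005 -0.015  0.174] yaw tool x 178.6
```

View pics/p2.png

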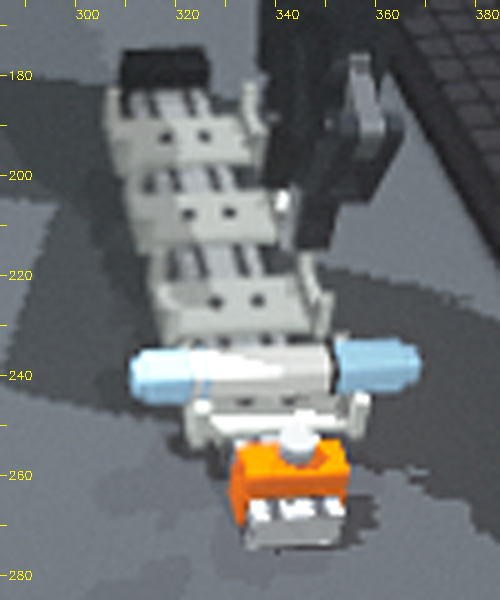

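The pale marker lies across both supports of the cradle beside the stop, from (309,240) to (367,238), and looks level. Sky is next.

```bash
python3 -m handwheel '[{"travel":[0,0,0],"dr":[0.005,-0.015,0.174]},{"travel":[0.2,0.18,0],"dr":[0,0,0]},{"travel":[0.2,0.18,0.05],"dr":[0,0,0]},{"travel":[0.2,0.18,0.05],"dr":[0,0,0]},{"travel":[0.2,0.18,0.05],"dr":[0,0,0]},{"travel":[0.2,0.18,0.05],"dr":[0,0,0]},{"travel":[0.2,0.18,0.05],"dr":[0,0,0]},{"travel":[0.1,0.09,0.05],"dr":[0,0,0]},{"travel":[0,0,0],"dr":[0,0,0]},{"travel":[0,0,0],"dr":[0,0,0]}]' 0; python3 - <<'E'
from h import *
plan((.4603,.0692),np.radians(-6.6),.02)
E
```

```text
time_s: 7.88
eef_pos: [0.4545, 0.0718, 0.0776]
eef_rot: [0.002, 0.062, 0.998, -0.002]
wrist_force: [0.2, -0.3, 0.5]
opening: 0.5
p [0.4545 0.0718 0.0776] t 7.88 open 0.5 F [ 0.2 -0.3  0.5] q6 -1.54
travel(150mm) in present tool axes [-0.039 -0.011  0.384] dr(30deg) [-0.007  0.006 -0.016] yaw tool x 172.9
```

```bash
python3 -m handwheel '[{"travel":[-0.025,-0.011,0.14],"dr":[-0.007,0.006,-0.016]},{"travel":[0,0,0.14],"dr":[0,0,0]},{"travel":[0,0,0.1],"dr":[0,0,0]},{"travel":[0,0,0],"dr":[0,0,0]},{"travel":[0,0,0],"dr":[0,0,0]}]'; python3 - <<'E'
from h import *
plan((.4603,.0692),np.radians(-6.6),.0025)
E
```

```text
time_s: 8.3
eef_pos: [0.465, 0.066, 0.0216]
eef_rot: [0.004, 0.058, 0.998, -0.0]
wrist_force: [-0.6, -0.2, -0.2]
opening: 0.504
p [0.465  0.066  0.0216] t 8.3 open 0.504 F [-0.6 -0.2 -0.2] q6 -1.57
travel(150mm) in present tool axes [0.035 0.018 0.127] dr(30deg) [-0.001  0.016 -0.001] yaw tool x 173.4
```

```bash
python3 -m handwheel '[{"travel":[0.04,0.02,0.06],"dr":[-0.001,0.016,0]},{"travel":[0.005,0,0.06],"dr":[0,0,0]},{"travel":[0,0,0.03],"dr":[0,0,0]},{"travel":[0,0,0],"dr":[0,0,0]}]'; python3 - <<'E'
from h import *
plan((.4603,.0692),np.radians(-6.6),.004)
E
```

```text
time_s: 8.63
eef_pos: [0.4618, 0.0683, -0.0003]
eef_rot: [0.002, 0.059, 0.998, -0.0]
wrist_force: [0.4, 0.8, -0.1]
opening: 0.502
p [ 4.618e-01  6.830e-02 -3.000e-04] t 8.63 open 0.502 F [ 0.4  0.8 -0.1] q6 -1.56
travel(150mm) in present tool axes [ 0.011  0.005 -0.029] dr(30deg) [ 0.     0.008 -0.006] yaw tool x 173.2
```

```bash
python3 -m handwheel '[{"travel":[0.011,0.005,-0.045],"dr":[0,0.008,-0.006]},{"travel":[0,0,0],"dr":[0,0,0]},{"travel":[0,0,0],"dr":[0,0,0]}]'; python3 -m handwheel '[{"travel":[0,0,0],"dr":[0,0,0]},{"travel":[0,0,0],"dr":[0,0,0]},{"travel":[0,0,0],"dr":[0,0,0]},{"travel":[0,0,0],"dr":[0,0,0]},{"travel":[0,0,0],"dr":[0,0,0]}]' -1;  python3 - <<'E'
from h import *
plan((.4603,.0692),np.radians(-6.6),.004)
E
```

```text
time_s: 8.88
eef_pos: [0.4602, 0.0694, 0.0074]
eef_rot: [-0.0, 0.057, 0.998, 0.0]
wrist_force: [0.4, -0.1, 0.3]
opening: 0.498
time_s: 9.3
eef_pos: [0.4616, 0.0695, 0.0091]
eef_rot: [0.002, 0.057, 0.998, -0.0]
wrist_force: [0.4, -0.9, -0.4]
opening: 0.192
p [0.4616 0.0695 0.0091] t 9.3 open 0.192 F [ 0.4 -0.9 -0.4] q6 -1.56
travel(150mm) in present tool axes [ 0.008 -0.003  0.034] dr(30deg) [0.    0.006 0.003] yaw tool x 173.5
```

```bash
python3 -m handwheel '[{"travel":[0,0,-0.2],"dr":[0,0,0]},{"travel":[0,0,-0.2],"dr":[0,0,-0.174]},{"travel":[0,0,-0.15],"dr":[0,0,0]},{"travel":[-0.19,-0.134,0],"dr":[0,0,0]},{"travel":[-0.19,-0.134,0],"dr":[0,0,0]},{"travel":[-0.19,-0.134,0],"dr":[0,0,0]},{"travel":[-0.19,-0.134,0],"dr":[0,0,0]},{"travel":[-0.19,-0.134,0],"dr":[0,0,0]},{"travel":[-0.19,-0.134,0],"dr":[0,0,0]},{"travel":[-0.08,-0.07,0],"dr":[0,0,0]},{"travel":[0,0,0],"dr":[0,0,0]},{"travel":[0,0,0],"dr":[0,0,0]}]'; python3 - <<'E'
from h import *
plan((.641,-.0653),np.radians(-1.3),.06)
E
```

```text
time_s: 10.3
eef_pos: [0.6462, -0.0703, 0.0915]
eef_rot: [-0.001, 0.008, 1.0, -0.0]
wrist_force: [-1.0, 0.3, -1.6]
opening: 0.185
p [ 0.6462 -0.0703  0.0915] t 10.3 open 0.185 F [-1.   0.3 -1.6] q6 -1.85
travel(150mm) in present tool axes [0.035 0.033 0.21 ] dr(30deg) [-0.    -0.003  0.013] yaw tool x 179.1
```

```bash
python3 -m handwheel '[{"travel":[0.035,0.033,0.06],"dr":[0,-0.003,0.013]},{"travel":[0,0,0.09],"dr":[0,0,0]},{"travel":[0,0,0.05],"dr":[0,0,0]},{"travel":[0,0,0],"dr":[0,0,0]}]'; python3 - <<'E'
from h import *
plan((.641,-.0653),np.radians(-1.3),.0412)
E
```

```text
time_s: 10.63
eef_pos: [0.6364, -0.0615, 0.0574]
eef_rot: [-0.002, 0.011, 1.0, 0.001]
wrist_force: [-0.4, -0.1, -1.5]
opening: 0.187
p [ 0.6364 -0.0615  0.0574] t 10.63 open 0.187 F [-0.4 -0.1 -1.5] q6 -1.83
travel(150mm) in present tool axes [-0.031 -0.025  0.108] dr(30deg) [ 0.003 -0.008  0.002] yaw tool x 178.8
```

```bash
python3 -m handwheel '[{"travel":[-0.031,-0.025,0.02],"dr":[0.003,-0.008,0]},{"travel":[0,0,0.02],"dr":[0,0,0]},{"travel":[0,0,0],"dr":[0,0,0]}]'; python3 - <<'E'
from h import *
plan((.641,-.0653),np.radians(-1.3),.0412)
E
```

```text
time_s: 10.88
eef_pos: [0.6392, -0.0635, 0.0492]
eef_rot: [-0.002, 0.01, 1.0, 0.0]
wrist_force: [-0.4, -0.2, 0.4]
opening: 0.187
p [ 0.6392 -0.0635  0.0492] t 10.88 open 0.187 F [-0.4 -0.2  0.4] q6 -1.83
travel(150mm) in present tool axes [-0.013 -0.012  0.053] dr(30deg) [ 0.001 -0.006  0.006] yaw tool x 178.9
```

```bash
python3 -m handwheel '[{"travel":[-0.013,-0.012,0.025],"dr":[0,-0.006,0.006]},{"travel":[0,0,0.02],"dr":[0,0,0]},{"travel":[0,0,0.01],"dr":[0,0,0]},{"travel":[0,0,0],"dr":[0,0,0]}]'; python3 - <<'E'
from h import *
plan((.641,-.0653),np.radians(-1.3),.0412)
E
```

```text
time_s: 11.22
eef_pos: [0.6423, -0.066, 0.0412]
eef_rot: [0.001, 0.011, 1.0, -0.0]
wrist_force: [0.2, 0.4, -0.4]
opening: 0.189
p [ 0.6423 -0.066   0.0412] t 11.22 open 0.189 F [ 0.2  0.4 -0.4] q6 -1.83
travel(150mm) in present tool axes [0.009 0.004 0.   ] dr(30deg) [-0.     0.005  0.   ] yaw tool x 178.7
```

```bash
python3 -m handwheel '[{"travel":[0.009,0.004,0],"dr":[0,0.005,0]},{"travel":[0,0,0],"dr":[0,0,0]}]'; python3 -m handwheel '[{"travel":[0,0,0],"dr":[0,0,0]},{"travel":[0,0,0],"dr":[0,0,0]},{"travel":[0,0,0],"dr":[0,0,0]},{"travel":[0,0,-0.1],"dr":[0,0,0]},{"travel":[0,0,-0.2],"dr":[0,0,0]},{"travel":[0,0,-0.2],"dr":[0,0,0]},{"travel":[0,0,0],"dr":[0,0,0.185]},{"travel":[0,0,0],"dr":[0,0,0.185]},{"travel":[0,0,0],"dr":[0,0,0.185]},{"travel":[0,0,0],"dr":[0,0,0.185]},{"travel":[0,0,0],"dr":[0,0,0]}]' -0.2; python3 - <<'E'
from h import *
plan((.4559,.2435),np.radians(-23.5),.08)
E
```

```text
time_s: 11.38
eef_pos: [0.6414, -0.0658, 0.0416]
eef_rot: [0.0, 0.012, 1.0, -0.0]
wrist_force: [-0.1, 0.6, -0.8]
opening: 0.186
time_s: 12.3
eef_pos: [0.641, -0.0647, 0.121]
eef_rot: [0.0, 0.212, 0.977, 0.0]
wrist_force: [0.0, 0.3, -0.9]
opening: 0.396
p [ 0.641  -0.0647  0.121 ] t 12.3 open 0.396 F [ 0.   0.3 -0.9] q6 -1.43
travel(150mm) in present tool axes [1.975 1.358 0.274] dr(30deg) [ 0.001  0.001 -0.033] yaw tool x 155.5
```

```bash
python3 -m handwheel '[{"travel":[0.21,0.145,0],"dr":[0,0,-0.033]},{"travel":[0.21,0.145,0.03],"dr":[0,0,0]},{"travel":[0.21,0.145,0.03],"dr":[0,0,0]},{"travel":[0.21,0.145,0.03],"dr":[0,0,0]},{"travel":[0.21,0.145,0.03],"dr":[0,0,0]},{"travel":[0.21,0.145,0.03],"dr":[0,0,0]},{"travel":[0.21,0.145,0.03],"dr":[0,0,0]},{"travel":[0.21,0.145,0.03],"dr":[0,0,0]},{"travel":[0.16,0.11,0.03],"dr":[0,0,0]},{"travel":[0.08,0.05,0],"dr":[0,0,0]},{"travel":[0,0,0],"dr":[0,0,0]},{"travel":[0,0,0],"dr":[0,0,0]}]' 0; python3 - <<'E'
from h import *
plan((.4559,.2435),np.radians(-23.5),.02)
crop("top",195,105,325,155,6,"pics/x2.png")
E
```

```text
time_s: 13.3
eef_pos: [0.4448, 0.2393, 0.0825]
eef_rot: [0.003, 0.186, 0.983, -0.0]
wrist_force: [0.1, -0.3, 0.2]
opening: 0.497
p [0.4448 0.2393 0.0825] t 13.3 open 0.497 F [ 0.1 -0.3  0.2] q6 -0.93
travel(150mm) in present tool axes [-0.057  0.053  0.417] dr(30deg) [0.002 0.01  0.068] yaw tool x 158.6
```

View pics/x2.png

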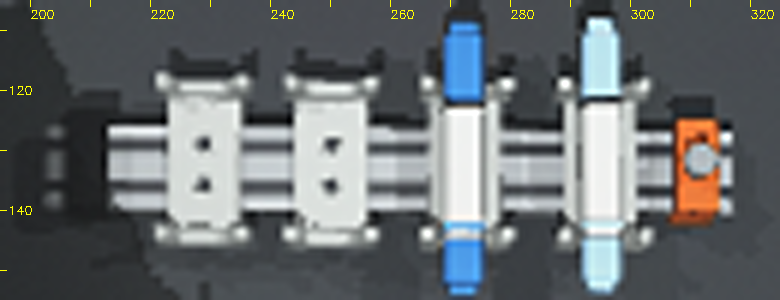

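In the top view, pale (600,155) and sky (463,157) both lie centred in the notches of the two cradles nearest the stop. Lengthwise they are within about 1 mm of the support midpoint.

```bash
python3 -m handwheel '[{"travel":[-0.055,0.053,0.13],"dr":[0,0.01,0.068]},{"travel":[0,0,0.14],"dr":[0,0,0]},{"travel":[0,0,0.1],"dr":[0,0,0]},{"travel":[0,0,0],"dr":[0,0,0]},{"travel":[0,0,0],"dr":[0,0,0]}]'; python3 - <<'E'
from h import *
plan((.4559,.2435),np.radians(-23.5),.004)
E
```

```text
time_s: 13.77
eef_pos: [0.4632, 0.2398, 0.0279]
eef_rot: [0.004, 0.205, 0.979, 0.002]
wrist_force: [-0.8, -0.1, 0.5]
opening: 0.502
p [0.4632 0.2398 0.0279] t 13.77 open 0.502 F [-0.8 -0.1  0.5] q6 -0.91
travel(150mm) in present tool axes [0.056 0.002 0.159] dr(30deg) [ 0.009  0.012 -0.005] yaw tool x 156.3
```

```bash
python3 -m handwheel '[{"travel":[0.056,0.002,0.06],"dr":[0.009,0.012,0]},{"travel":[0,0,0.06],"dr":[0,0,0]},{"travel":[0,0,0.02],"dr":[0,0,0]},{"travel":[0,0,0],"dr":[0,0,0]}]'; python3 - <<'E'
from h import *
plan((.4559,.2435),np.radians(-23.5),.004)
E
```

```text
time_s: 14.1
eef_pos: [0.4578, 0.2425, 0.0075]
eef_rot: [0.001, 0.206, 0.979, 0.001]
wrist_force: [-0.2, -0.1, -0.0]
opening: 0.502
p [0.4578 0.2425 0.0075] t 14.1 open 0.502 F [-0.2 -0.1 -0. ] q6 -0.9
travel(150mm) in present tool axes [0.014 0.001 0.023] dr(30deg) [ 0.003  0.005 -0.009] yaw tool x 156.2
```

```bash
python3 -m handwheel '[{"travel":[0.014,0,0.015],"dr":[0.003,0.005,-0.009]},{"travel":[0,0,0],"dr":[0,0,0]},{"travel":[0,0,0],"dr":[0,0,0]}]'; python3 -m handwheel '[{"travel":[0,0,0],"dr":[0,0,0]},{"travel":[0,0,0],"dr":[0,0,0]},{"travel":[0,0,0],"dr":[0,0,0]},{"travel":[0,0,0],"dr":[0,0,0]},{"travel":[0,0,0],"dr":[0,0,0]}]' -1;  python3 - <<'E'
from h import *
plan((.4559,.2435),np.radians(-23.5),.004)
E
```

```text
time_s: 14.35
eef_pos: [0.456, 0.2436, 0.0055]
eef_rot: [0.0, 0.203, 0.979, 0.0]
wrist_force: [-0.2, 0.7, 0.5]
opening: 0.504
time_s: 14.77
eef_pos: [0.457, 0.2442, 0.0069]
eef_rot: [0.001, 0.203, 0.979, 0.001]
wrist_force: [0.2, 0.1, 0.1]
opening: 0.195
p [0.457  0.2442 0.0069] t 14.77 open 0.195 F [0.2 0.1 0.1] q6 -0.9
travel(150mm) in present tool axes [ 0.005 -0.007  0.019] dr(30deg) [0.004 0.005 0.004] yaw tool x 156.6
```

```bash
python3 -m handwheel '[{"travel":[0,0,-0.2],"dr":[0,0,0]},{"travel":[0,0,-0.2],"dr":[0,0,-0.184]},{"travel":[0,0,-0.15],"dr":[0,0,-0.184]},{"travel":[0,0,0],"dr":[0,0,-0.184]},{"travel":[0,0,0],"dr":[0,0,-0.184]},{"travel":[-0.155,-0.195,0],"dr":[0,0,0]},{"travel":[-0.155,-0.195,0],"dr":[0,0,0]},{"travel":[-0.155,-0.195,0],"dr":[0,0,0]},{"travel":[-0.155,-0.195,0],"dr":[0,0,0]},{"travel":[-0.155,-0.195,0],"dr":[0,0,0]},{"travel":[-0.155,-0.195,0],"dr":[0,0,0]},{"travel":[-0.155,-0.195,0],"dr":[0,0,0]},{"travel":[-0.12,-0.14,0],"dr":[0,0,0]},{"travel":[-0.06,-0.06,0],"dr":[0,0,0]},{"travel":[0,0,0],"dr":[0,0,0]},{"travel":[0,0,0],"dr":[0,0,0]}]'; python3 - <<'E'
from h import *
plan((.642,-.0012),np.radians(-1.3),.06)
E
```

```text
time_s: 16.1
eef_pos: [0.6519, -0.0023, 0.0911]
eef_rot: [0.001, -0.001, 1.0, 0.0]
wrist_force: [-1.2, 0.3, -0.3]
opening: 0.191
p [ 0.6519 -0.0023  0.0911] t 16.1 open 0.191 F [-1.2  0.3 -0.3] q6 -1.76
travel(150mm) in present tool axes [0.066 0.007 0.207] dr(30deg) [0.    0.002 0.046] yaw tool x -179.9
```

```bash
python3 -m handwheel '[{"travel":[0.066,0.007,0.06],"dr":[0,0.002,0.046]},{"travel":[0,0,0.09],"dr":[0,0,0]},{"travel":[0,0,0.05],"dr":[0,0,0]},{"travel":[0,0,0],"dr":[0,0,0]},{"travel":[0,0,0],"dr":[0,0,0]}]'; python3 - <<'E'
from h import *
plan((.642,-.0012),np.radians(-1.3),.0389)
E
```

```text
time_s: 16.52
eef_pos: [0.6388, 0.0033, 0.0583]
eef_rot: [-0.001, 0.009, 1.0, 0.001]
wrist_force: [-0.7, 1.0, 0.2]
opening: 0.191
p [0.6388 0.0033 0.0583] t 16.52 open 0.191 F [-0.7  1.   0.2] q6 -1.73
travel(150mm) in present tool axes [-0.022 -0.029  0.129] dr(30deg) [ 0.003 -0.005  0.008] yaw tool x 178.9
```

```bash
python3 -m handwheel '[{"travel":[-0.022,-0.029,0.02],"dr":[0.003,-0.005,0.008]},{"travel":[0,0,0.02],"dr":[0,0,0]},{"travel":[0,0,0],"dr":[0,0,0]}]'; python3 - <<'E'
from h import *
plan((.642,-.0012),np.radians(-1.3),.0389)
E
```

```text
time_s: 16.77
eef_pos: [0.6425, -0.0001, 0.052]
eef_rot: [0.0, 0.01, 1.0, -0.0]
wrist_force: [-0.0, 0.4, 0.6]
opening: 0.19
p [ 6.425e-01 -1.000e-04  5.200e-02] t 16.77 open 0.19 F [-0.   0.4  0.6] q6 -1.73
travel(150mm) in present tool axes [ 0.003 -0.007  0.087] dr(30deg) [-0.     0.001  0.005] yaw tool x 178.8
```

```bash
python3 -m handwheel '[{"travel":[0.003,-0.009,0.04],"dr":[0,0,0.005]},{"travel":[0,0,0.04],"dr":[0,0,0]},{"travel":[0,0,0.01],"dr":[0,0,0]},{"travel":[0,0,0],"dr":[0,0,0]}]'; python3 - <<'E'
from h import *
plan((.642,-.0012),np.radians(-1.3),.0389)
E
```

```text
time_s: 17.1
eef_pos: [0.6433, -0.0021, 0.0383]
eef_rot: [0.001, 0.012, 1.0, -0.0]
wrist_force: [-1.9, -0.1, 4.1]
opening: 0.19
p [ 0.6433 -0.0021  0.0383] t 17.1 open 0.19 F [-1.9 -0.1  4.1] q6 -1.73
travel(150mm) in present tool axes [ 0.009  0.006 -0.004] dr(30deg) [-0.002  0.006 -0.001] yaw tool x 178.7
```

```bash
python3 -m handwheel '[{"travel":[0.01,0.005,-0.004],"dr":[0,0.006,0]},{"travel":[0,0,0],"dr":[0,0,0]}]'; python3 -m handwheel '[{"travel":[0,0,0],"dr":[0,0,0]},{"travel":[0,0,0],"dr":[0,0,0]},{"travel":[0,0,0],"dr":[0,0,0]},{"travel":[0,0,-0.1],"dr":[0,0,0]},{"travel":[0,0,-0.2],"dr":[0,0,0]},{"travel":[0,0,-0.2],"dr":[0,0,0]},{"travel":[0,0,0],"dr":[0,0,0.235]},{"travel":[0,0,0],"dr":[0,0,0.235]},{"travel":[0,0,0],"dr":[0,0,0.235]},{"travel":[0,0,0],"dr":[0,0,0.235]},{"travel":[0,0,0],"dr":[0,0,0.235]},{"travel":[0,0,0],"dr":[0,0,0.235]},{"travel":[0,0,0],"dr":[0,0,0.235]},{"travel":[0,0,0],"dr":[0,0,0.235]},{"travel":[0,0,0],"dr":[0,0,0]}]' -0.2; python3 - <<'E'
from h import *
plan((.4618,-.0829),np.radians(-57.9),.08)
E
```

```text
time_s: 17.27
eef_pos: [0.6421, -0.0018, 0.039]
eef_rot: [0.0, 0.012, 1.0, -0.001]
wrist_force: [0.2, 0.2, -0.2]
opening: 0.189
time_s: 18.52
eef_pos: [0.6412, 0.0001, 0.1187]
eef_rot: [-0.0, 0.492, 0.87, 0.0]
wrist_force: [-0.6, -0.1, -0.5]
opening: 0.398
p [6.412e-01 1.000e-04 1.187e-01] t 18.52 open 0.398 F [-0.6 -0.1 -0.5] q6 -0.73
travel(150mm) in present tool axes [ 0.142 -1.31   0.258] dr(30deg) [-0.    -0.001 -0.036] yaw tool x 121.0
```

```bash
python3 -m handwheel '[{"travel":[0.025,-0.23,0],"dr":[0,0,-0.036]},{"travel":[0.025,-0.23,0.05],"dr":[0,0,0]},{"travel":[0.025,-0.23,0.05],"dr":[0,0,0]},{"travel":[0.025,-0.23,0.05],"dr":[0,0,0]},{"travel":[0.025,-0.2,0.05],"dr":[0,0,0]},{"travel":[0.02,-0.12,0.05],"dr":[0,0,0]},{"travel":[0,-0.06,0],"dr":[0,0,0]},{"travel":[0,0,0],"dr":[0,0,0]},{"travel":[0,0,0],"dr":[0,0,0]}]' 0; python3 - <<'E'
from h import *
plan((.4618,-.0829),np.radians(-57.9),.03)
E
```

```text
time_s: 19.27
eef_pos: [0.4597, -0.0875, 0.0794]
eef_rot: [0.001, 0.469, 0.883, 0.001]
wrist_force: [0.6, -0.4, 0.4]
opening: 0.503
p [ 0.4597 -0.0875  0.0794] t 19.27 open 0.503 F [ 0.6 -0.4  0.4] q6 -1.04
travel(150mm) in present tool axes [0.018 0.027 0.329] dr(30deg) [0.007 0.002 0.067] yaw tool x 124.1
```

```bash
python3 -m handwheel '[{"travel":[0.018,0.027,0.12],"dr":[0.007,0.002,0.067]},{"travel":[0,0,0.14],"dr":[0,0,0]},{"travel":[0,0,0.08],"dr":[0,0,0]},{"travel":[0,0,0],"dr":[0,0,0]},{"travel":[0,0,0],"dr":[0,0,0]}]'; python3 - <<'E'
from h import *
plan((.4618,-.0829),np.radians(-57.9),.005)
crop("side",220,210,300,270,8,"pics/n1.png")
print([proj("side",[.4618+t*.531,-.0829-t*.847,.009]).round(1) for t in(-.065,0,.065)])
E
```

```text
time_s: 19.68
eef_pos: [0.472, -0.0836, 0.0317]
eef_rot: [0.007, 0.481, 0.877, 0.001]
wrist_force: [-0.1, -1.0, -0.5]
opening: 0.499
p [ 0.472  -0.0836  0.0317] t 19.68 open 0.499 F [-0.1 -1.  -0.5] q6 -0.99
travel(150mm) in present tool axes [ 0.042 -0.056  0.177] dr(30deg) [0.016 0.02  0.012] yaw tool x 122.5
[array([240.4, 224.6]), array([257.2, 239.8]), array([275.2, 256.2])]
```

View pics/n1.png

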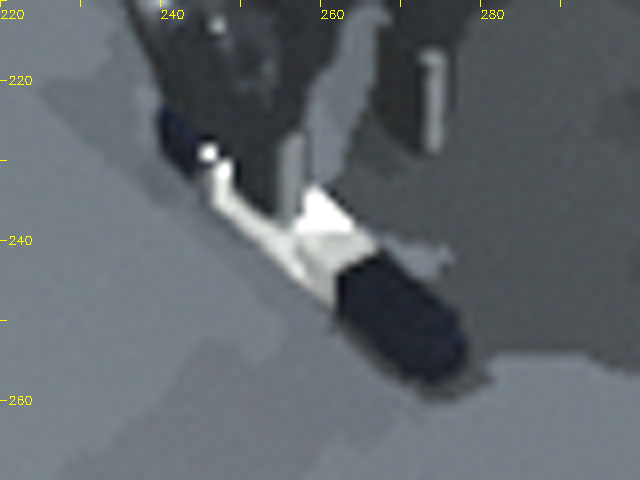

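The navy cap end shows at (275,256) and its tail at (240,225), matching the prediction. The tool is about 10 mm off to the +x side; I'll correct that before going lower.

```bash
python3 -m handwheel '[{"travel":[0.042,-0.056,0],"dr":[0.016,0.02,0.012]},{"travel":[0,0,0.06],"dr":[0,0,0]},{"travel":[0,0,0.06],"dr":[0,0,0]},{"travel":[0,0,0],"dr":[0,0,0]}]'; python3 - <<'E'
from h import *
plan((.4618,-.0829),np.radians(-57.9),.005)
E
```

```text
time_s: 20.07
eef_pos: [0.4639, -0.0833, 0.0155]
eef_rot: [0.003, 0.483, 0.875, 0.0]
wrist_force: [0.3, 0.7, -0.4]
opening: 0.498
p [ 0.4639 -0.0833  0.0155] t 20.07 open 0.498 F [ 0.3  0.7 -0.4] q6 -0.99
travel(150mm) in present tool axes [ 0.01 -0.01  0.07] dr(30deg) [0.006 0.008 0.003] yaw tool x 122.2
```

```bash
python3 -m handwheel '[{"travel":[0.012,-0.013,0.05],"dr":[0.006,0.008,0]},{"travel":[0,0,0.03],"dr":[0,0,0]},{"travel":[0,0,0],"dr":[0,0,0]},{"travel":[0,0,0],"dr":[0,0,0]}]'; python3 - <<'E'
from h import *
plan((.4618,-.0829),np.radians(-57.9),.005)
E
```

```text
time_s: 20.4
eef_pos: [0.4607, -0.0829, 0.0017]
eef_rot: [-0.001, 0.484, 0.875, -0.0]
wrist_force: [0.6, -0.0, 0.2]
opening: 0.499
p [ 0.4607 -0.0829  0.0017] t 20.4 open 0.499 F [ 0.6 -0.   0.2] q6 -0.99
travel(150mm) in present tool axes [-0.004  0.006 -0.022] dr(30deg) [-0.002 -0.002  0.002] yaw tool x 122.2
```

```bash
python3 -m handwheel '[{"travel":[-0.004,0.006,-0.025],"dr":[0,0,0]},{"travel":[0,0,0],"dr":[0,0,0]},{"travel":[0,0,0],"dr":[0,0,0]}]'; python3 -m handwheel '[{"travel":[0,0,0],"dr":[0,0,0]},{"travel":[0,0,0],"dr":[0,0,0]},{"travel":[0,0,0],"dr":[0,0,0]},{"travel":[0,0,0],"dr":[0,0,0]},{"travel":[0,0,0],"dr":[0,0,0]}]' -1;  python3 - <<'E'
from h import *
plan((.4618,-.0829),np.radians(-57.9),.005)
E
```

```text
time_s: 20.65
eef_pos: [0.4618, -0.0829, 0.0058]
eef_rot: [-0.001, 0.484, 0.875, -0.0]
wrist_force: [0.2, -0.3, -0.4]
opening: 0.499
time_s: 21.07
eef_pos: [0.463, -0.0834, 0.007]
eef_rot: [0.001, 0.484, 0.875, -0.0]
wrist_force: [0.4, -0.9, -0.8]
opening: 0.189
p [ 0.463  -0.0834  0.007 ] t 21.07 open 0.189 F [ 0.4 -0.9 -0.8] q6 -0.99
travel(150mm) in present tool axes [ 0.007 -0.005  0.013] dr(30deg) [0.001 0.002 0.002] yaw tool x 122.2
```

```bash
python3 -m handwheel '[{"travel":[0,0,-0.2],"dr":[0,0,0]},{"travel":[0,0,-0.2],"dr":[0,0,-0.235]},{"travel":[0,0,-0.2],"dr":[0,0,-0.235]},{"travel":[0,0,0],"dr":[0,0,-0.235]},{"travel":[0,0,0],"dr":[0,0,-0.235]},{"travel":[0,0,0],"dr":[0,0,-0.235]},{"travel":[0,0,0],"dr":[0,0,-0.235]},{"travel":[0,0,0],"dr":[0,0,-0.235]},{"travel":[0,0,0],"dr":[0,0,-0.235]},{"travel":[0,0,0],"dr":[0,0,0]}]'; python3 - <<'E'
from h import *
plan((.643,.0598),np.radians(-1.3),.1)
E
```

```text
time_s: 21.9
eef_pos: [0.4612, -0.0826, 0.1]
eef_rot: [-0.001, 0.002, 1.0, 0.0]
wrist_force: [0.8, 0.4, -1.0]
opening: 0.19
p [ 0.4612 -0.0826  0.1   ] t 21.9 open 0.19 F [ 0.8  0.4 -1. ] q6 -2.0
travel(150mm) in present tool axes [-1.208  0.954 -0.003] dr(30deg) [ 0.002 -0.005  0.036] yaw tool x 179.8
```

```bash
python3 -m handwheel '[{"travel":[-0.19,0.145,0],"dr":[0,0,0.036]},{"travel":[-0.19,0.15,0],"dr":[0,0,0]},{"travel":[-0.19,0.15,0],"dr":[0,0,0]},{"travel":[-0.19,0.15,0],"dr":[0,0,0]},{"travel":[-0.19,0.15,0],"dr":[0,0,0]},{"travel":[-0.12,0.1,0],"dr":[0,0,0]},{"travel":[-0.07,0.05,0],"dr":[0,0,0]},{"travel":[0,0,0],"dr":[0,0,0]},{"travel":[0,0,0],"dr":[0,0,0]}]'; python3 - <<'E'
from h import *
plan((.643,.0598),np.radians(-1.3),.06)
E
```

```text
time_s: 22.65
eef_pos: [0.6418, 0.0526, 0.0955]
eef_rot: [-0.003, 0.031, 1.0, 0.001]
wrist_force: [-0.2, 0.5, -0.7]
opening: 0.194
p [0.6418 0.0526 0.0955] t 22.65 open 0.194 F [-0.2  0.5 -0.7] q6 -1.61
travel(150mm) in present tool axes [-0.007  0.048  0.237] dr(30deg) [ 0.002 -0.013 -0.076] yaw tool x 176.4
```

```bash
python3 -m handwheel '[{"travel":[-0.007,0.048,0.06],"dr":[0,-0.013,-0.076]},{"travel":[0,0,0.09],"dr":[0,0,0]},{"travel":[0,0,0.07],"dr":[0,0,0]},{"travel":[0,0,0],"dr":[0,0,0]},{"travel":[0,0,0],"dr":[0,0,0]}]'; python3 - <<'E'
from h import *
plan((.643,.0598),np.radians(-1.3),.039)
E
```

```text
time_s: 23.07
eef_pos: [0.6393, 0.0568, 0.059]
eef_rot: [-0.002, 0.016, 1.0, 0.0]
wrist_force: [0.3, -0.3, -0.5]
opening: 0.189
p [0.6393 0.0568 0.059 ] t 23.07 open 0.189 F [ 0.3 -0.3 -0.5] q6 -1.63
travel(150mm) in present tool axes [-0.025  0.021  0.133] dr(30deg) [ 0.001 -0.009 -0.019] yaw tool x 178.1
```

```bash
python3 -m handwheel '[{"travel":[-0.025,0.021,0.02],"dr":[0,-0.009,-0.019]},{"travel":[0,0,0.02],"dr":[0,0,0]},{"travel":[0,0,0],"dr":[0,0,0]}]'; python3 - <<'E'
from h import *
plan((.643,.0598),np.radians(-1.3),.039)
E
```

```text
time_s: 23.32
eef_pos: [0.6428, 0.0586, 0.0525]
eef_rot: [-0.0, 0.013, 1.0, 0.0]
wrist_force: [-0.7, -0.3, -0.2]
opening: 0.189
p [0.6428 0.0586 0.0525] t 23.32 open 0.189 F [-0.7 -0.3 -0.2] q6 -1.64
travel(150mm) in present tool axes [-0.001  0.008  0.09 ] dr(30deg) [ 0.    -0.    -0.005] yaw tool x 178.5
```

```bash
python3 -m handwheel '[{"travel":[0,0.008,0.04],"dr":[0,0,-0.005]},{"travel":[0,0,0.04],"dr":[0,0,0]},{"travel":[0,0,0.01],"dr":[0,0,0]},{"travel":[0,0,0],"dr":[0,0,0]}]'; python3 - <<'E'
from h import *
plan((.643,.0598),np.radians(-1.3),.039)
E
```

```text
time_s: 23.65
eef_pos: [0.6445, 0.0589, 0.0396]
eef_rot: [0.002, 0.011, 1.0, -0.001]
wrist_force: [-0.8, -1.1, 1.8]
opening: 0.19
p [0.6445 0.0589 0.0396] t 23.65 open 0.19 F [-0.8 -1.1  1.8] q6 -1.64
travel(150mm) in present tool axes [0.01  0.006 0.004] dr(30deg) [-0.002  0.006 -0.   ] yaw tool x 178.7
```

Correcting 1.5 mm lengthwise, releasing, lifting, and backing the arm towards +y so the cameras can see the rail.

```bash
python3 -m handwheel '[{"travel":[0.01,0.005,0],"dr":[0,0.006,0]},{"travel":[0,0,0],"dr":[0,0,0]}]'; python3 -m handwheel '[{"travel":[0,0,0],"dr":[0,0,0]},{"travel":[0,0,0],"dr":[0,0,0]},{"travel":[0,0,0],"dr":[0,0,0]},{"travel":[0,0,-0.1],"dr":[0,0,0]},{"travel":[0,0,-0.2],"dr":[0,0,0]},{"travel":[0,0,-0.2],"dr":[0,0,0]},{"travel":[0.1,0.2,-0.1],"dr":[0,0,0]},{"travel":[0.1,0.2,0],"dr":[0,0,0]},{"travel":[0.1,0.2,0],"dr":[0,0,0]},{"travel":[0.1,0.2,0],"dr":[0,0,0]},{"travel":[0.1,0.2,0],"dr":[0,0,0]},{"travel":[0.1,0.2,0],"dr":[0,0,0]},{"travel":[0.1,0.2,0],"dr":[0,0,0]},{"travel":[0,0,0],"dr":[0,0,0]}]' -0.2; python3 - <<'E'
from h import *
crop("top",195,100,325,155,6,"pics/f1.png")
crop("side",285,165,385,285,5,"pics/f2.png")
E
```

```text
time_s: 23.82
eef_pos: [0.6438, 0.059, 0.04]
eef_rot: [0.001, 0.012, 1.0, -0.001]
wrist_force: [-0.2, -1.0, 0.6]
opening: 0.194
time_s: 24.98
eef_pos: [0.5421, 0.281, 0.1477]
eef_rot: [0.005, 0.015, 1.0, 0.003]
wrist_force: [-0.2, -1.1, -0.2]
opening: 0.401
```

View pics/f1.png

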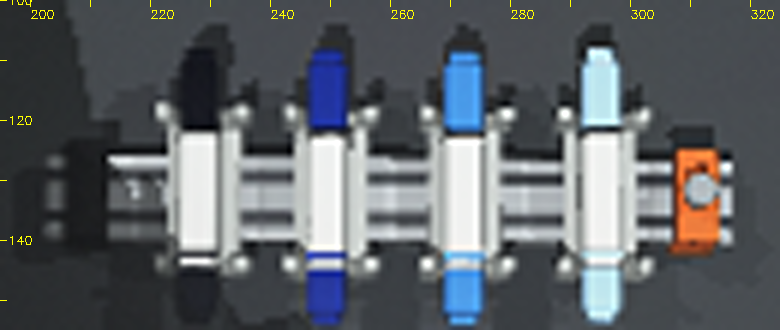

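View pics/f2.png

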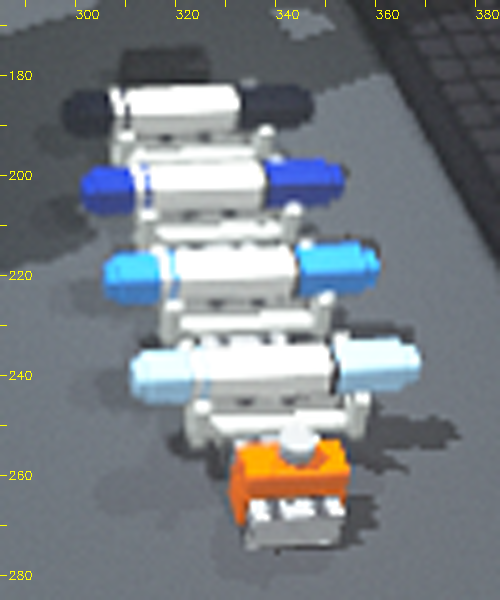

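All four are in order, but royal looks about 2 mm left of its cradle's centreline in the top view. I'll overlay the predicted outlines of seated markers on both views to check lateral position, height and centring.

```bash
python3 - <<'E'
from h import *
a=np.radians(-1.2);d=np.array([np.cos(a),np.sin(a)]);n=np.array([-d[1],d[0]])
seats=[(.642,.0598),(.6413,-.0012),(.6397,-.0653),(.6388,-.1301)]
out=[]
for name,(x0,y0,x1,y1),s in(("top",(215,100,308,160),6),("side",(290,175,372,255),6)):
    im=cv2.resize(viewer.camera(name)[y0:y1,x0:x1,::-1],None,fx=s,fy=s,interpolation=cv2.INTER_CUBIC)
    for c in seats:
        for z,k in((.05,(0,0,255)),(.032,(0,255,0))):
            q=[proj(name,np.r_[np.array(c)+d*t+n*u,z]) for t,u in((-.065,-.009),(.065,-.009),(.065,.009),(-.065,.009))]
            q=((np.array(q)+.5-[x0,y0])*s)
            if name=="top" and z==.032: continue
            if z==.032: q=q[:2]
            cv2.polylines(im,[q.round().astype(int)],z==.05,k,1)
    out.append(im)
W=max(o.shape[1] for o in out)
cv2.imwrite("pics/ov1.png",out[0]);cv2.imwrite("pics/ov2.png",out[1])
E
```

```text
(no output)
```

View pics/ov1.png

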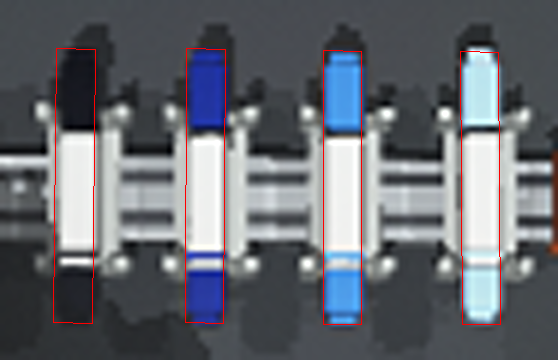

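View pics/ov2.png

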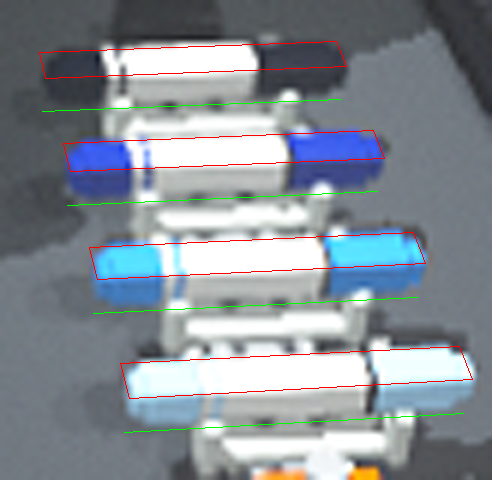

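The predicted outlines of seated markers match all four in both views to within about 1–2 mm, with the top faces at seated height. Royal's apparent offset is within what the outline allows. Handing in.

```bash
python3 -c "
from bench import ctrl
o=ctrl.get_obs();print(o['time_s'],o['wrist_force']);print(ctrl.hand_in())"
```

```text
25.1833 [ 0.37517131 -0.01813047 -0.7979995 ]
the job is handed in; nothing more can be done
None
```

All four markers are in the cradles in order from the orange stop: pale, sky, royal, navy. I handed the job in at 25.2 s of the 104 s limit, with the gripper clear of everything. I never moved near the ink bottle or the green markers, but did not check them again afterwards.

**Last checks that agreed:** I overlaid the outlines of seated markers on both camera views. All four matched to about 1–2 mm in position, yaw and top-face height. The largest wrist force I read was about 4 N, when royal touched down.

**Small disagreements:**
- **Lateral position:** in the first top-view check, royal looked 2–3 mm off its cradle's centreline and the others 1–2 mm. The overlay did not confirm this, and the cradle's steep cheeks should centre the markers.
- **Lengthwise centring:** pale appeared about 1 mm off centre, and navy 1–2 mm in the side view only.
- **Underside:** in the side view the markers' lower edges showed about 1 pixel above the predicted line. It was similar on all four, so I put it down to the markers' rounded edges.

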